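# Clear the spice carousel and present the salt

## Robot

A 6-joint arm with a two-finger parallel gripper is mounted at the origin on a cart in front of the work surface, level with it; the furniture and walls round the work are solid. World frame = base frame: x ahead of the robot, y to its left, z up, the work surface at z = 0. Lengths are in m, angles in rad, forces in N, time in s.
With the tool pointing down it reaches from about 0.4 to 0.825 m from the base axis. Payload 7 kg.
Tool frame: the origin (TCP) lies at the very end of the fingers, on their centre line; the grasp point (between the pads) lies 19 mm behind it; z points along the fingers, y is the line along which they close (so a half turn about z gives the same grasp; the last joint's range is limited). The gripper opens to 88 mm and grips with 3 to 60 N. Pads are 19 mm wide; open, the fingers measure 130 mm over their backs; the gripper's body (78 mm by 193 mm) begins 47 mm behind the grasp point.
Start: joints at [1.514, 0.359, 0.012, 0, -1.224, -0.288], TCP at [0.228, 0.635, 0.227] pointing down, gripper open.
Joint ranges: [-3.07, 3.07], [-1.43, 2.12], [-1.02, 1.25], [-3.03, 1.67], [-3.05, -0], [-3.03, 3.03]. Speed limits (rad/s): [2.39, 2.39, 3.01, 3.14, 3.14, 3.14].

## Interface

Orientations are given as [roll, pitch, yaw] about the fixed x, y, z axes, in that order (R = Rz(yaw) Ry(pitch) Rx(roll)).
In Python, from station import arm, vision gives the robot as it stands. The module is installed in compiled form; this text tells all that it offers.
- The arm moves only by the tool jog_arm, never from a script. Its argument "steps" is a list that holds one entry, the list of rows, each a list of 7 numbers: the closure in counts, from 0 (fully open) to 255 (shut), then the shift along the tool's x, y, z scaled (see below), then the turn, a rotation vector about the tool's x, y, z scaled (see below). In form: [[[grip, dx, dy, dz, rx, ry, rz], ...]]. A call has 1 to 8 rows; each row is the pose to reach, as a shift and turn from the pose commanded when the call began, along the tool's axes at that moment; what a row does not reach only later rows make up. The controller multiplies each number of a shift by 250 mm and each number of a turn by 45 degrees. A row lasts 1/10 s, in which the tool goes at most 50 mm and 8.59 degrees, less where a joint would pass 70% of its speed; a pose out of reach is approached as far as the arm can. A call with a number of a shift or a turn outside -1 to 1 is refused whole. A call with a gripper value outside its range is refused whole. The fingers move at their own pace and stop on an object; "newtons" is the grip in N (left out, the last holds). Time passes only in rows, so rows that repeat a pose let the fingers close. It gives the time, the measured TCP pose, the force, the opening and the grip force at its end, in the units of the state.
- arm.get_state(): the state, without advancing time (a new reading comes with each control period).
- vision.grab_frame(name): name is "scene" or "top" or "wrist"; returns a dict with "color" (420x560x3 uint8, red, green, blue), "vfov" (degrees; the focal length in pixels is half the picture's height over the tangent of half this angle, whatever the lens; pixels are square), "cx", "cy" (the principal point, pixels), "extrinsics" (4x4, takes a point from world to camera coordinates). Camera axes: x right, y down, z forward; pixel columns grow to the right and rows downward; lengths in m; the calibration is good to about 2 mm. A picture is of the moment at which its call begins. There is no depth.
- arm.job_done(): hands the job in; it is judged then, once.
The state is a dict: "t": time; "q": joint angles; "qd": joint speeds; "joint_efforts": joint torques, N m; "eef_pos": TCP position; "ee_rot": TCP orientation; "force": force on the tool from outside, world axes, zero at the start; "moment": the same for the moment, N m; "width": finger opening in m; "gripper_force": force on a finger pad.
Only numpy, scipy, OpenCV 4.12 (cv2) and the standard library are available. Lean on these libraries where they do the work, as an engineer would, in place of code of your own. Each camera call takes 0.05 s, during which the arm holds its last target. There are 200 camera calls.

## Task

Two old bottle corks have been left on the revolving spice tray: take both off, before turning it sends them rolling among the jars, and drop them into the scrap caddy. Then turn the tray gently by its handle until the salt shaker stands straight out at the front, towards the front edge of the worktop, and keep hold of the handle so that the free-running tray stays still while I take the salt: finish while gripping it. Do not touch or upset the jars or the shaker, and leave the other things on the worktop where they are.

Things in the scene. Friction and masses are not known exactly. Their poses are not given: they have to be found in the camera images.
- carousel: The fixed round foot of the revolving spice tray (wood, 176 mm across, 11 mm high), standing on the worktop. Origin: on the turning axis, at the worktop. Its axes are those of the world: its -x side is the front (towards the robot and the front edge of the worktop).
- turntable (a joint): Angle of the revolving tray about its upright axis, rad, growing counter-clockwise seen from above; it turns on a ball bearing several times round either way, and runs on a little when let go (friction about 0.01 N m); the jars on it keep their places if it is turned smoothly and slide a little on the varnished wood if jerked; over 4 rad/s is too fast. At 0 the handle bar lies along world x. The angle where the shaker is in front differs each time.
- tray_floor (a point): Centre of the tray floor on the turning axis, 28 mm above the worktop; turns with the tray. The tray is a round wooden dish of 310 mm diameter, its rim rising to 44 mm above the worktop (16 mm above its floor) and 7 mm thick; a steel post of 16 mm diameter (38 mm at its foot) stands at the centre.
- handle (a point): Centre of the handle of the tray: a wooden bar with rounded edges on top of the centre post, 86 mm long (point's x), 18 mm thick (point's y), 30 mm high, its centre 164 mm above the worktop and its top at 179 mm, all higher than the jars. It turns with the tray; pinch it across its thickness from above.
- salt_shaker: The salt shaker: the only one of the five with a grey domed top, that is also the shortest and narrows to the top; 44 mm diameter, 90 mm high, standing loose on the tray about 100 mm from the turning axis at one of four places (two left, two right). Origin: centre of its underside, z up. It rides with the tray by friction (about 0.33).
- spice_a: A spice jar, 46 mm diameter, 106 mm high, straight with a flat screw cap, loose on the tray about 100 mm from the axis. Origin: centre of its underside.
- spice_b: A second such spice jar, likewise on the tray.
- spice_c: A third such spice jar, likewise on the tray.
- jam_jar: The jam jar, 64 mm diameter, 99 mm high, loose at the back of the tray as it starts. Origin: centre of its underside.
- cork_a: A bottle cork, 24 mm diameter, 45 mm long, 12 g, lying on the floor of the tray at the front, left of the middle, pointing roughly to the front; the two corks lie side by side about 72 mm apart (25 mm or more free beside each), and no jar stands between or in front of them. It does not roll by itself. Origin: its centre, 12 mm above the tray floor (40 mm above the worktop); x along its length.
- cork_b: A second such cork, at the front right of the middle.
- scrap_caddy: The scrap caddy: a round grey open plastic pail on the worktop to the left, 156 mm across the mouth, 116 mm across the foot, 115 mm high (118 mm with its lip), wall 4 mm, inner floor 5 mm up, 0.6 kg, loose. Its wire bail hangs down on the side. Origin: centre of its underside, z up.
- tea_mug: A small cup with a handle, 62x88x50 mm, on the worktop at the left. Leave alone.
- teaspoon: A teaspoon, 130 mm long, on the worktop at the left. Leave alone.
- garlic: A bulb of garlic, 53 mm, on the worktop between the tray and the caddy, towards the back. Leave alone.
- tea_light: A tea light in a tin cup, 38 mm diameter, 17 mm high, on the worktop at the left behind the caddy. Leave alone.
Mind the look-alikes: they are no part of the job. What is shaped like the salt_shaker but red is not meant.

How it is judged:
By the outcome, as a careful person would: the job done as asked, in the order asked, and still so for the second after the job is handed in, while the arm keeps its last pose, push and grip.
It also fails if it takes over 59 s, if anything falls off the work surface, if the arm or the gripper's body presses on something with over 40 N, if the wrist force passes 120 N, or if a joint passes its speed limit or range.

## Working session

There is one attempt and no reset: what is moved stays moved. The work goes in short steps, Python scripts to look and compute and a tool call to move; the robot and the scene stay as the last step left them, time stands still between calls to the robot, and variables do not carry over. Pictures are saved under pics/ and viewed, at most 10 in all, crops included, and the job is handed in when it is done.

Besides the shell and the picture viewer there is one more tool, called as name(argument=value, ...) on one line, values as JSON. jog_arm: Moves the arm, as the interface text tells. Its arguments: {"type":"object","properties":{"steps":{"type":"array","items":{"type":"array","items":{"type":"array","items":{"type":"number"}}}},"newtons":{"type":"number"}},"required":["steps"]}

```bash
mkdir -p pics; cat > h.py <<'E'
import numpy as np, cv2
from station import arm, vision
from scipy.spatial.transform import Rotation as R
def grab(n,save=None):
    f=vision.grab_frame(n)
    if save: cv2.imwrite('pics/'+save,f['color'][:,:,::-1])
    return f
def K(f):
    fl=f['color'].shape[0]/2/np.tan(np.radians(f['vfov'])/2); return fl,f['cx'],f['cy']
def ray(f,u,v,z):
    fl,cx,cy=K(f);E=np.array(f['extrinsics']);Rm=E[:3,:3];c=-Rm.T@E[:3,3]
    d=Rm.T@np.array([(u-cx)/fl,(v-cy)/fl,1]); return c+d*(z-c[2])/d[2]
def proj(f,p):
    fl,cx,cy=K(f);E=np.array(f['extrinsics']);q=E[:3,:3]@np.array(p)+E[:3,3]
    return cx+fl*q[0]/q[2],cy+fl*q[1]/q[2]
E
python3 - <<'E'
from h import *
np.set_printoptions(precision=3,suppress=True)
for n in ['scene','top','wrist']:
    f=grab(n,n+'0.png'); E=np.array(f['extrinsics']); print(n,f['vfov'],f['cx'],f['cy'],-E[:3,:3].T@E[:3,3],E[2,:3])
s=arm.get_state(); print(s)
E
```

```text
scene 51.91258710673141 283.1862123505363 217.42297827990316 [-0.078 -0.316  0.919] [ 0.588  0.365 -0.722]
top 45.40399173455867 269.9641587501491 205.69048848701567 [0.46  0.064 1.354] [ 0.094 -0.002 -0.996]
wrist 58.25765635732666 279.1623934580508 209.20276014528355 [0.298 0.608 0.385] [-0.262  0.093 -0.961]
{'t': 0.15, 'q': array([ 1.514,  0.359,  0.011, -0.   , -1.224, -0.288]), 'qd': array([ 0.   , -0.001,  0.003,  0.001,  0.   , -0.   ]), 'joint_efforts': array([ -0.   , -58.327,  29.329,   7.001,   0.009,  -0.   ]), 'eef_pos': array([0.228, 0.635, 0.226]), 'ee_rot': array([ 3.14 , -0.   , -0.345]), 'force': array([-0.685,  0.003, -0.61 ]), 'moment': array([-0.068, -0.024,  0.016]), 'gripper_force': 0.0, 'width': 0.08746903523541992}
```

View pics/scene0.png

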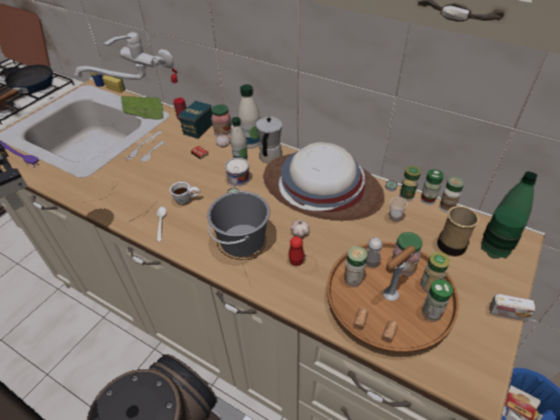

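View pics/top0.png

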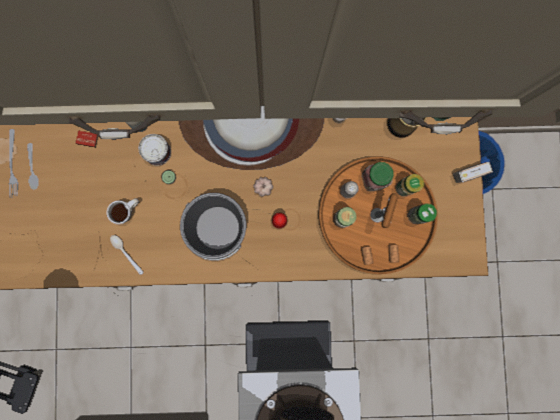

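The scene view shows the tray at (392,293), the caddy at (239,224) and the two corks at (361,318) and (390,330). There are two shaker-shaped things:
- **Grey-topped one:** at scene (374,250), top view (350,188), standing on the tray. This fits the salt shaker.
- **Red one:** at scene (297,250), top view (279,220), on the worktop. This is the decoy.

I'll confirm this in an enlarged crop while measuring.

```bash
python3 - <<'E'
from h import *
np.set_printoptions(precision=3,suppress=True)
f=grab('top'); g=grab('scene')
a=cv2.resize(f['color'][145:285,300:450],None,fx=4,fy=4,interpolation=cv2.INTER_CUBIC)[:,:,::-1]
cv2.imwrite('pics/crop_top.png',a)
b=cv2.resize(g['color'][225:355,315:470],None,fx=4,fy=4,interpolation=cv2.INTER_CUBIC)[:,:,::-1]
cv2.imwrite('pics/crop_scene.png',b)
# orange tray ellipse
hsv=cv2.cvtColor(f['color'],cv2.COLOR_RGB2HSV)
for u,v in [(330,230),(300,250),(368,256),(393,252),(390,208)]: print(u,v,hsv[v,u])
E
```

```text
330 230 [ 13 158 169]
300 250 [ 16 119 161]
368 256 [ 13 130 178]
393 252 [ 14 130 161]
390 208 [ 13 155 145]
```

View pics/crop_top.png

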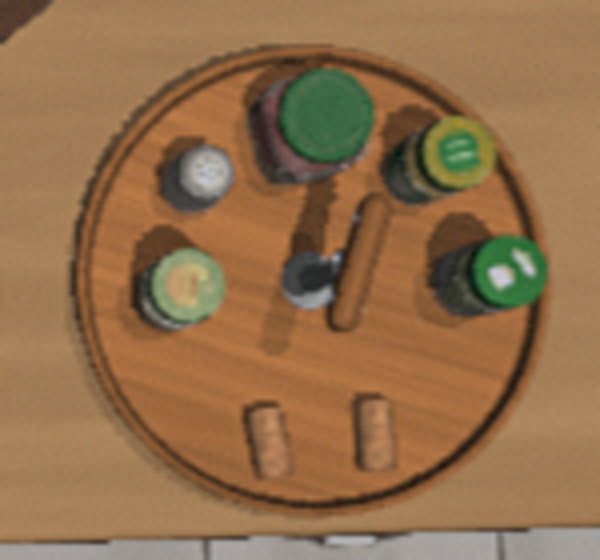

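View pics/crop_scene.png

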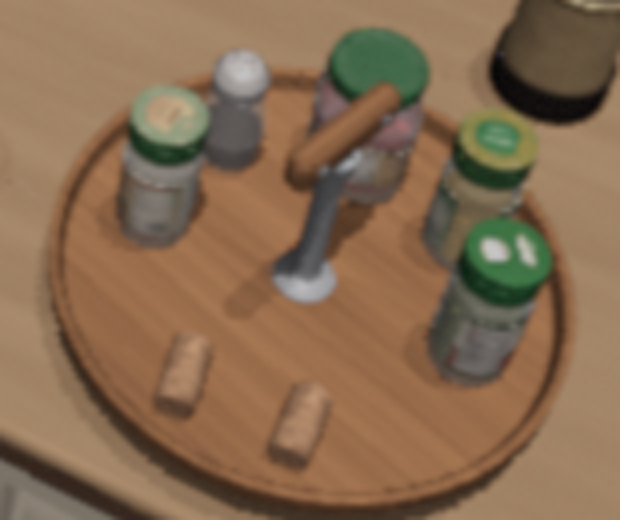

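The crops confirm the salt shaker: it is the grey-domed, tapering one at top px (350,188), on the tray at back left. The corks are at about (366.6,254.6) and (393.6,252.9), and the bar runs from (385.5,195) to (385.4,225.9).

```bash
cat >> h.py <<'E'
def tri(f,a,g,b):
    # least squares crossing of two rays
    A=[];B=[]
    for F,(u,v) in ((f,a),(g,b)):
        p=ray(F,u,v,0);c=ray(F,u,v,.3);d=(c-p)/np.linalg.norm(c-p);M=np.eye(3)-np.outer(d,d);A.append(M);B.append(M@p)
    return np.linalg.solve(sum(A),sum(B))
E
python3 - <<'E'
from h import *
np.set_printoptions(precision=4,suppress=True)
f=grab('top'); g=grab('scene')
ct=lambda u,v:(300+(u+.5)/4-.5,145+(v+.5)/4-.5)
cs=lambda u,v:(315+(u+.5)/4-.5,225+(v+.5)/4-.5)
r=np.array([ray(f,*ct(*p),.044)[:2] for p in [(313,45),(549,290),(310,515),(76,285)]])
print('rim',r); A=np.c_[2*r,np.ones(4)]; s=np.linalg.lstsq(A,(r**2).sum(1),rcond=None)[0]; print('center',s[:2],np.sqrt(s[2]+s[:2]@s[:2]))
for n,a,b in [('ca',(268,440),(186,372)),('cb',(376,433),(302,424)),('handle',(360,262),(345,130)),('salttop',(207,172),(243,75)),('postfoot',(307,280),(305,280))]:
    print(n,tri(f,ct(*a),g,cs(*b)))
print('corks z.04', ray(f,*ct(268,440),.045),ray(f,*ct(376,433),.045))
print('handle ends',ray(f,*ct(376,197),.179),ray(f,*ct(344,326),.179))
print('cork ends a',ray(f,*ct(264,404),.048),ray(f,*ct(273,477),.048),'b',ray(f,*ct(374,396),.048),ray(f,*ct(378,470),.048))
print('salt top z.085', ray(f,*ct(207,172),.085))
for n,h,a,b in [('spA',.106,(185,285),0),('spB',.106,(459,152),0),('spC',.106,(508,272),0),('jam',.099,(327,115),0)]: print(n,ray(f,*ct(*a),h))
# caddy lip: corners by hand in full image
r=np.array([ray(f,*p,.118)[:2] for p in [(181,226),(246,227),(213,194),(213,260)]]); print('caddy',r,r.mean(0))
print('red',ray(f,279,220,.08),'garlic',ray(f,263,187,.04))
E
```

```text
rim [[ 0.708  -0.2274]
 [ 0.5414 -0.3738]
 [ 0.4    -0.2106]
 [ 0.5533 -0.0648]]
center [ 0.554  -0.2195] 0.1544889092347742
ca [ 0.4501 -0.1882  0.0416]
cb [ 0.4523 -0.258   0.042 ]
handle [ 0.5538 -0.2219  0.1718]
salttop [ 0.6183 -0.1449  0.1072]
postfoot [ 0.5549 -0.2224  0.0248]
corks z.04 [ 0.449  -0.1855  0.045 ] [ 0.4516 -0.2557  0.045 ]
handle ends [ 0.5907 -0.23    0.179 ] [ 0.5153 -0.2074  0.179 ]
cork ends a [ 0.4723 -0.1834  0.048 ] [ 0.4252 -0.187   0.048 ] b [ 0.4755 -0.2549  0.048 ] [ 0.4278 -0.2551  0.048 ]
salt top z.085 [ 0.6202 -0.1468  0.085 ]
spA [ 0.547  -0.1266  0.106 ]
spB [ 0.6257 -0.3018  0.106 ]
spC [ 0.5495 -0.3282  0.106 ]
jam [ 0.6526 -0.2218  0.099 ]
caddy [[0.5326 0.2824]
 [0.5256 0.1224]
 [0.6097 0.2022]
 [0.4471 0.205 ]] [0.5287 0.203 ]
red [0.5431 0.0398 0.08  ] garlic [0.6341 0.0787 0.04  ]
```

jog_arm(steps=[[[133, 0.95, 0.36, 0, 0, 0, 1], [133, 0.95, 0.36, 0, 0, 0, 1], [133, 0.95, 0.36, 0, 0, 0, 1], [133, 0.95, 0.36, 0, 0, 0, 1], [133, 0.95, 0.36, 0, 0, 0, 1], [133, 0.95, 0.36, 0, 0, 0, 1]]], newtons=15)

```text
t: 0.95
eef_pos: [0.4246, 0.4666, 0.2268]
ee_rot: [-3.142, -0.001, -1.14]
force: [-0.5, 0.2, -0.0]
width: 0.0456
gripper_force: 0.0
```

```bash
cat > go.py <<'E'
import sys
from h import *
np.set_printoptions(precision=4,suppress=True)
s=arm.get_state(); Rm=R.from_euler('xyz',s['ee_rot'])
print('t',s['t'],s['eef_pos'],'yaw',s['ee_rot'][2],'w',s['width'],'gf',s['gripper_force'],'F',s['force'],'M',s['moment'],'q6',s['q'][5])
for a in sys.argv[1:]:
    x,y,z,w=map(float,a.split(',')); d=Rm.inv().apply(np.array([x,y,z])-s['eef_pos'])/.25
    dw=(w-s['ee_rot'][2]+np.pi)%(2*np.pi)-np.pi
    print(a,'-> shift',d,'rz',-dw/(np.pi/4), 'rows',np.linalg.norm(d)*5,abs(dw)/.15)
E
python3 go.py 0.5,0.24,0.226,-1.9
```

```text
t 0.95 [0.4246 0.4666 0.2268] yaw -1.139897631505559 w 0.045581172573878934 gf 0.0 F [-0.5425  0.1654 -0.0296] M [ 0.1101 -0.0017  0.0172] q6 -0.711074956276117
0.5,0.24,0.226,-1.9 -> shift [0.9497 0.1045 0.0038] rz 0.967792393613981 rows 4.777391224368343 5.067349123296274
```

jog_arm(steps=[[[133, 0.95, 0.1, 0, 0, 0, 1], [133, 0.95, 0.1, 0, 0, 0, 1], [133, 0.95, 0.1, 0, 0, 0, 1], [133, 0.95, 0.1, 0, 0, 0, 1], [133, 0.95, 0.1, 0, 0, 0, 1], [133, 0.95, 0.1, 0, 0, 0, 1]]])

```text
t: 1.55
eef_pos: [0.5006, 0.2412, 0.227]
ee_rot: [-3.141, -0.0, -1.924]
force: [-0.3, 0.5, -0.7]
width: 0.0419
gripper_force: 0.0
```

```bash
python3 go.py 0.46,0.01,0.2,-2.7
```

```text
t 1.55 [0.5006 0.2412 0.227 ] yaw -1.9242042116160543 w 0.04191691333515654 gf 0.0 F [-0.2996  0.4779 -0.7091] M [ 0.2436 -0.0569 -0.0207] q6 -1.154997875137769
0.46,0.01,0.2,-2.7 -> shift [ 0.9237 -0.1678  0.1079] rz 0.9877738764094323 rows 4.725004032328071 5.171971922559641
```

jog_arm(steps=[[[133, 0.92, -0.17, 0.1, 0, 0, 1], [133, 0.92, -0.17, 0.1, 0, 0, 1], [133, 0.92, -0.17, 0.1, 0, 0, 1], [133, 0.92, -0.17, 0.1, 0, 0, 1], [133, 0.92, -0.17, 0.1, 0, 0, 1], [133, 0.92, -0.17, 0.1, 0, 0, 1]]])

```text
t: 2.15
eef_pos: [0.4606, 0.0109, 0.2013]
ee_rot: [3.141, -0.001, -2.709]
force: [0.6, -0.2, -0.7]
width: 0.0422
gripper_force: 0.0
```

```bash
python3 go.py 0.449,-0.187,0.18,-3.08
```

```text
t 2.15 [0.4606 0.0109 0.2013] yaw -2.709186157527865 w 0.04222371814188034 gf 0.0 F [ 0.6087 -0.1848 -0.7476] M [ 0.1557 -0.2273 -0.0038] q6 -1.5911533350604579
0.449,-0.187,0.18,-3.08 -> shift [ 0.3738 -0.6995  0.0853] rz 0.4721348479707178 rows 3.9882358778827816 2.4720922831475685
```

jog_arm(steps=[[[133, 0.374, -0.7, 0.085, 0, 0, 0.47], [133, 0.374, -0.7, 0.085, 0, 0, 0.47], [133, 0.374, -0.7, 0.085, 0, 0, 0.47], [133, 0.374, -0.7, 0.085, 0, 0, 0.47], [133, 0.374, -0.7, 0.085, 0, 0, 0.47]]])

```text
t: 2.65
eef_pos: [0.451, -0.1885, 0.1795]
ee_rot: [-3.141, -0.002, -3.075]
force: [-0.1, 0.5, 0.4]
width: 0.0424
gripper_force: 0.0
```

```bash
python3 go.py 0.45,-0.188,0.031,-3.08; python3 -c "
from h import *
f=grab('wrist','w1.png')
for p in [(.45,-.188,.052),(.452,-.258,.052),(.4723,-.1834,.048),(.4252,-.187,.048),(.554,-.2215,.179)]: print(proj(f,p))"
```

```text
t 2.65 [ 0.451  -0.1885  0.1795] yaw -3.0754062533355166 w 0.04237959913970412 gf 0.0 F [-0.1141  0.5078  0.4385] M [ 0.1179 -0.0468 -0.0393] q6 -1.5124702399262206
0.45,-0.188,0.031,-3.08 -> shift [0.0028 0.0024 0.5941] rz 0.005848939911715545 rows 2.9704162157100615 0.030624977763222816
(np.float64(281.33484183993005), np.float64(200.12053193967475))
(np.float64(192.24500441218856), np.float64(196.89600546293852))
(np.float64(285.0985655008395), np.float64(225.65902537898933))
(np.float64(284.7345917730119), np.float64(168.1800283737376))
(np.float64(207.51180609733922), np.float64(442.64044499686145))
```

View pics/w1.png

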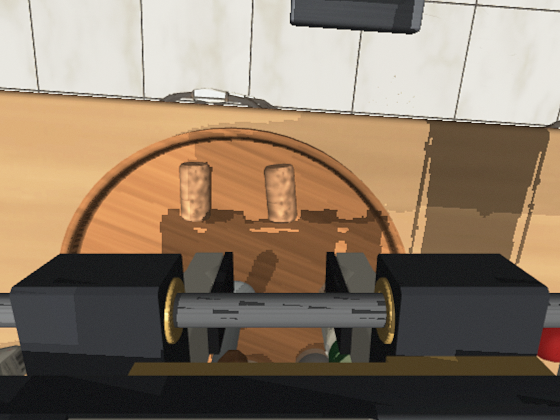

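The wrist view shows cork_a at (281,193) and cork_b at (196,192). Both are within 3 mm of the predictions, about 3 mm nearer the front. Descending on cork_a.

jog_arm(steps=[[[133, 0.012, 0, 0.2, 0, 0, 0], [133, 0.012, 0, 0.4, 0, 0, 0], [133, 0.012, 0, 0.53, 0, 0, 0], [133, 0.012, 0, 0.594, 0, 0, 0], [133, 0.012, 0, 0.594, 0, 0, 0], [220, 0.012, 0, 0.594, 0, 0, 0], [220, 0.012, 0, 0.594, 0, 0, 0], [220, 0.012, 0, 0.594, 0, 0, 0]]], newtons=12)

```text
t: 3.5
eef_pos: [0.45, -0.184, 0.0326]
ee_rot: [-3.142, 0.002, -3.069]
force: [0.5, -0.8, -0.3]
width: 0.0238
gripper_force: 11.8
```

```bash
python3 go.py 0.45,-0.188,0.17,-3.08
```

```text
t 3.5 [ 0.45   -0.184   0.0326] yaw -3.0694726987067735 w 0.023776166256851212 gf 11.845373511314392 F [ 0.5058 -0.8294 -0.3404] M [ 0.1137 -0.21    0.0011] q6 -1.5159791748266946
0.45,-0.188,0.17,-3.08 -> shift [ 0.0001 -0.0159 -0.5496] rz 0.013403776305877654 rows 2.7491181716227002 0.07018200862151029
```

jog_arm(steps=[[[220, 0, 0, -0.15, 0, 0, 0], [220, 0, 0, -0.35, 0, 0, 0], [220, 0, 0, -0.55, 0, 0, 0], [220, 0, 0, -0.58, 0, 0, 0]]])

```text
t: 3.9
eef_pos: [0.4526, -0.1849, 0.1837]
ee_rot: [-3.139, 0.011, -3.069]
force: [0.6, -0.5, -0.3]
width: 0.024
gripper_force: 11.9
```

```bash
python3 go.py 0.49,0.04,0.18,-3.14 0.528,0.203,0.18,-3.14
```

```text
t 3.9 [ 0.4526 -0.1849  0.1837] yaw -3.0690538196351826 w 0.024031638017593948 gf 11.938206553459167 F [ 0.5827 -0.4686 -0.3275] M [ 0.1108 -0.2905  0.0404] q6 -1.5159329700017656
0.49,0.04,0.18,-3.14 -> shift [-0.2142  0.8866  0.0152] rz 0.09033148238839894 rows 4.560931841964717 0.4729745357654499
0.528,0.203,0.18,-3.14 -> shift [-0.413   1.5258  0.0159] rz 0.09033148238839894 rows 7.904093770407976 0.4729745357654499
```

jog_arm(steps=[[[220, -0.21, 0.89, 0, 0, 0, 0], [220, -0.21, 0.89, 0, 0, 0, 0], [220, -0.21, 0.89, 0, 0, 0, 0], [220, -0.21, 0.89, 0, 0, 0, 0], [220, -0.21, 0.89, 0, 0, 0, 0]]])

```text
t: 4.4
eef_pos: [0.4861, 0.0443, 0.1775]
ee_rot: [3.141, 0.002, -3.068]
force: [0.2, -0.7, -0.4]
width: 0.0244
gripper_force: 11.9
```

```bash
python3 go.py 0.528,0.203,0.18,-3.07 0.528,0.203,0.09,-3.07
```

```text
t 4.4 [0.4861 0.0443 0.1775] yaw -3.068462865704786 w 0.024400239636798816 gf 11.937688440084457 F [ 0.203  -0.7444 -0.3673] M [-0.0445 -0.1643  0.0131] q6 -1.9922873088617066
0.528,0.203,0.18,-3.07 -> shift [-0.2136  0.6207 -0.0089] rz 0.0019571401702350275 rows 3.2822466074349084 0.010247561968093066
0.528,0.203,0.09,-3.07 -> shift [-0.2129  0.6203  0.3511] rz 0.0019571401702350275 rows 3.7195405046405234 0.010247561968093066
```

jog_arm(steps=[[[220, -0.21, 0.62, 0, 0, 0, 0], [220, -0.21, 0.62, 0, 0, 0, 0], [220, -0.21, 0.62, 0, 0, 0, 0], [220, -0.21, 0.62, 0, 0, 0, 0], [220, -0.21, 0.62, 0.17, 0, 0, 0], [220, -0.21, 0.62, 0.34, 0, 0, 0], [220, -0.21, 0.62, 0.34, 0, 0, 0], [133, -0.21, 0.62, 0.34, 0, 0, 0]]])

```text
t: 5.2
eef_pos: [0.5271, 0.1993, 0.0925]
ee_rot: [-3.14, -0.001, -3.07]
force: [1.5, 0.6, 1.4]
width: 0.0278
gripper_force: 0.0
```

jog_arm(steps=[[[133, 0, 0, 0, 0, 0, 0], [133, 0, 0, 0, 0, 0, 0], [133, 0, 0, 0, 0, 0, 0], [133, 0, 0, -0.2, 0, 0, 0], [133, 0, 0, -0.38, 0, 0, 0]]])

```text
t: 5.7
eef_pos: [0.5268, 0.1991, 0.1884]
ee_rot: [-3.141, -0.001, -3.07]
force: [0.7, 1.1, 0.6]
width: 0.0421
gripper_force: 0.0
```

```bash
python3 go.py 0.47,-0.03,0.18,-3.07 0.45,-0.254,0.18,-3.14;  python3 -c "
from h import *
f=grab('top','t2.png')
cv2.imwrite('pics/t2.png',cv2.resize(f['color'][150:290,160:440],None,fx=2.8,fy=2.8)[:,:,::-1])"
```

```text
t 5.7 [0.5268 0.1991 0.1884] yaw -3.0701213262083993 w 0.042050464132193564 gf 0.0 F [0.659  1.1071 0.5887] M [ 0.265  -0.3753 -0.0136] q6 -2.2086534549289167
0.47,-0.03,0.18,-3.07 -> shift [ 0.2919 -0.898   0.0347] rz -0.0001544773263469484 rows 4.724187522061043 0.0008088413893296102
0.45,-0.254,0.18,-3.14 -> shift [ 0.4356 -1.786   0.0357] rz 0.0889722908051148 rows 9.193351521822887 0.465857825277339
```

View pics/t2.png

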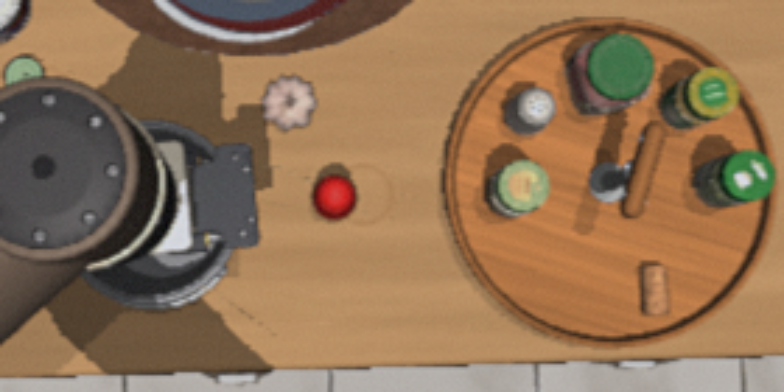

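The top view shows cork_a gone from the tray, the tray unmoved, and cork_b at crop (654,288). The arm hides the inside of the caddy. Next is cork_b.

jog_arm(steps=[[[133, 0.29, -0.9, 0.03, 0, 0, 0], [133, 0.29, -0.9, 0.03, 0, 0, 0], [133, 0.29, -0.9, 0.03, 0, 0, 0], [133, 0.29, -0.9, 0.03, 0, 0, 0], [133, 0.29, -0.9, 0.03, 0, 0, 0]]])

```text
t: 6.25
eef_pos: [0.4698, -0.0322, 0.1803]
ee_rot: [3.141, 0.002, -3.071]
force: [0.9, 0.9, 1.6]
width: 0.0421
gripper_force: 0.0
```

```bash
python3 go.py 0.449,-0.2555,0.18,-3.14;  python3 -c "
from h import *
f=grab('top'); m=f['color'][185:265,185:240]; h=cv2.cvtColor(m,cv2.COLOR_RGB2HSV)
k=((h[:,:,1]>90)&(h[:,:,2]>60)).astype('uint8'); n,l,s,c=cv2.connectedComponentsWithStats(k); print([(s[i],c[i]+[185,185]) for i in range(1,n) if s[i][4]>8])"
```

```text
t 6.25 [ 0.4698 -0.0322  0.1803] yaw -3.070659979919933 w 0.04206125582861861 gf 0.0 F [0.9073 0.9033 1.641 ] M [ 0.0475 -0.2831 -0.0002] q6 -1.851021320800816
0.449,-0.2555,0.18,-3.14 -> shift [ 0.1462 -0.8851  0.0006] rz 0.08828645559867199 rows 4.485232267191977 0.46226680053378233
[(array([  0,   0,  55,  22, 641], dtype=int32), array([211.22932917, 191.04212168])), (array([ 18,  38,   9,  17, 135], dtype=int32), array([207.27407407, 230.57777778])), (array([  0,  60,  27,  20, 245], dtype=int32), array([193.44081633, 258.25714286]))]
```

A cork-coloured 9x17 px blob sits inside the caddy at top px (207,231), so cork_a is in.

jog_arm(steps=[[[133, 0.146, -0.885, 0, 0, 0, 0.09], [133, 0.146, -0.885, 0, 0, 0, 0.09], [133, 0.146, -0.885, 0, 0, 0, 0.09], [133, 0.146, -0.885, 0, 0, 0, 0.09], [133, 0.146, -0.885, 0, 0, 0, 0.09], [133, 0.146, -0.885, 0, 0, 0, 0.09]]])

```text
t: 6.9
eef_pos: [0.4498, -0.2561, 0.1798]
ee_rot: [-3.141, 0.001, 3.139]
force: [-0.4, 0.8, 0.4]
width: 0.0419
gripper_force: 0.0
```

```bash
python3 go.py 0.449,-0.2555,0.031,-3.14
```

```text
t 6.9 [ 0.4498 -0.2561  0.1798] yaw 3.138526996897046 w 0.04193220007802252 gf 0.0 F [-0.4207  0.7956  0.4147] M [ 0.0202 -0.1172 -0.036 ] q6 -1.4364820523728041
0.449,-0.2555,0.031,-3.14 -> shift [0.0036 0.0025 0.5953] rz -0.005931144863376556 rows 2.976517635624591 0.031055401883601046
```

jog_arm(steps=[[[133, 0, 0, 0.2, 0, 0, 0], [133, 0, 0, 0.4, 0, 0, 0], [133, 0, 0, 0.53, 0, 0, 0], [133, 0, 0, 0.594, 0, 0, 0], [133, 0, 0, 0.594, 0, 0, 0], [220, 0, 0, 0.594, 0, 0, 0], [220, 0, 0, 0.594, 0, 0, 0], [220, 0, 0, 0.594, 0, 0, 0]]])

```text
t: 7.7
eef_pos: [0.4507, -0.2531, 0.0315]
ee_rot: [-3.141, 0.001, -3.141]
force: [0.1, 0.3, 0.2]
width: 0.0241
gripper_force: 11.9
```

jog_arm(steps=[[[220, 0, 0, 0, 0, 0, 0], [220, 0, 0, -0.15, 0, 0, 0], [220, 0, 0, -0.35, 0, 0, 0], [220, 0, 0, -0.55, 0, 0, 0], [220, 0, 0, -0.58, 0, 0, 0]]])

```text
t: 8.2
eef_pos: [0.4533, -0.2543, 0.1825]
ee_rot: [-3.139, 0.01, -3.14]
force: [1.2, 0.0, -0.2]
width: 0.0238
gripper_force: 12.0
```

```bash
python3 go.py 0.47,-0.02,0.18,-3.07
```

```text
t 8.2 [ 0.4533 -0.2543  0.1825] yaw -3.139883894778279 w 0.02380733888787615 gf 12.000040858983994 F [ 1.2314  0.0061 -0.2451] M [ 0.0345 -0.2639 -0.0172] q6 -1.438089495275422
0.47,-0.02,0.18,-3.07 -> shift [-0.0683  0.9372  0.0078] rz -0.0889789383718159 rows 4.6986793844696875 0.465892631855193
```

jog_arm(steps=[[[220, -0.07, 0.94, 0, 0, 0, 0], [220, -0.07, 0.94, 0, 0, 0, 0], [220, -0.07, 0.94, 0, 0, 0, 0], [220, -0.07, 0.94, 0, 0, 0, 0], [220, -0.07, 0.94, 0, 0, 0, 0], [220, -0.07, 0.94, 0, 0, 0, 0]]])

```text
t: 8.8
eef_pos: [0.468, -0.0148, 0.1763]
ee_rot: [3.141, 0.002, -3.137]
force: [0.4, -0.9, -0.3]
width: 0.024
gripper_force: 12.0
```

```bash
python3 go.py 0.528,0.203,0.18,-3.14
```

```text
t 8.8 [ 0.468  -0.0148  0.1763] yaw -3.136733218871494 w 0.024002171653676713 gf 12.000613063573837 F [ 0.3649 -0.8854 -0.2618] M [-0.0583 -0.164   0.0179] q6 -1.9560202881862891
0.528,0.203,0.18,-3.14 -> shift [-0.2442  0.8701 -0.0135] rz 0.004159394916808799 rows 4.5188792387459955 0.021778540856708755
```

jog_arm(steps=[[[220, -0.24, 0.87, 0, 0, 0, 0], [220, -0.24, 0.87, 0, 0, 0, 0], [220, -0.24, 0.87, 0, 0, 0, 0], [220, -0.24, 0.87, 0, 0, 0, 0], [220, -0.24, 0.87, 0, 0, 0, 0], [220, -0.24, 0.87, 0.17, 0, 0, 0], [220, -0.24, 0.87, 0.34, 0, 0, 0], [220, -0.24, 0.87, 0.34, 0, 0, 0]]])

```text
t: 9.6
eef_pos: [0.5239, 0.1968, 0.0857]
ee_rot: [-3.136, -0.008, 3.141]
force: [-1.0, -0.2, -0.8]
width: 0.0235
gripper_force: 12.0
```

jog_arm(steps=[[[133, 0, 0, 0, 0, 0, 0], [133, 0, 0, 0, 0, 0, 0], [133, 0, 0, 0, 0, 0, 0], [133, 0, 0, 0, 0, 0, 0], [133, 0, 0, -0.2, 0, 0, 0], [133, 0, 0, -0.4, 0, 0, 0], [133, 0, 0, -0.56, 0, 0, 0], [133, 0, 0, -0.56, 0, 0, 0]]])

```text
t: 10.4
eef_pos: [0.5303, 0.2007, 0.2386]
ee_rot: [3.135, 0.01, -3.14]
force: [-0.3, -0.4, -0.3]
width: 0.0422
gripper_force: 0.0
```

```bash
python3 go.py 0.5,-0.03,0.23,-3.43
```

```text
t 10.4 [0.5303 0.2007 0.2386] yaw -3.140080841505876 w 0.042209286740747615 gf 0.0 F [-0.3328 -0.4128 -0.3199] M [ 0.1044 -0.1438 -0.0065] q6 -2.2784717851654315
0.5,-0.03,0.23,-3.43 -> shift [ 0.1228 -0.9228  0.0275] rz 0.36913653737106034 rows 4.656762578904124 1.9327943899608289
```

jog_arm(steps=[[[100, 0.12, -0.92, 0, 0, 0, 0.36], [100, 0.12, -0.92, 0, 0, 0, 0.36], [100, 0.12, -0.92, 0, 0, 0, 0.36], [100, 0.12, -0.92, 0, 0, 0, 0.36], [100, 0.12, -0.92, 0, 0, 0, 0.36], [100, 0.12, -0.92, 0, 0, 0, 0.36]]])

```text
t: 11.0
eef_pos: [0.4966, -0.0339, 0.2319]
ee_rot: [3.141, 0.001, 2.856]
force: [1.3, -0.3, -0.1]
width: 0.0532
gripper_force: 0.0
```

```bash
python3 go.py 0.554,-0.2215,0.235,-3.43;  python3 -c "
from h import *
f=grab('top'); m=f['color'][185:265,185:240]; h=cv2.cvtColor(m,cv2.COLOR_RGB2HSV)
k=((h[:,:,1]>90)&(h[:,:,2]>60)).astype('uint8'); n,l,s,c=cv2.connectedComponentsWithStats(k); print([(s[i],c[i]+[185,185]) for i in range(1,n) if s[i][4]>8])
a=cv2.resize(f['color'][150:290,160:440],None,fx=2.8,fy=2.8)[:,:,::-1]
g=grab('wrist')['color'][:,:,::-1]
cv2.imwrite('pics/c3.png',np.vstack([a[:280],np.pad(cv2.resize(g,(420,315)),((0,0),(0,364),(0,0)))]))"
```

```text
t 11.0 [ 0.4966 -0.0339  0.2319] yaw 2.8560770783893115 w 0.053186408875579745 gf 0.0 F [ 1.3235 -0.2767 -0.071 ] M [ 0.1086 -0.1757  0.0146] q6 -2.184012385314108
0.554,-0.2215,0.235,-3.43 -> shift [-0.4316 -0.6555 -0.0124] rz 0.0036819174585490076 rows 3.924717798496134 0.01927847473150261
[(array([  0,   0,  55,  22, 643], dtype=int32), array([211.27993779, 191.05909798])), (array([ 34,  35,   8,  17, 118], dtype=int32), array([222.29661017, 227.04237288])), (array([ 18,  37,   9,  18, 138], dtype=int32), array([207.35507246, 230.74637681]))]
```

View pics/c3.png

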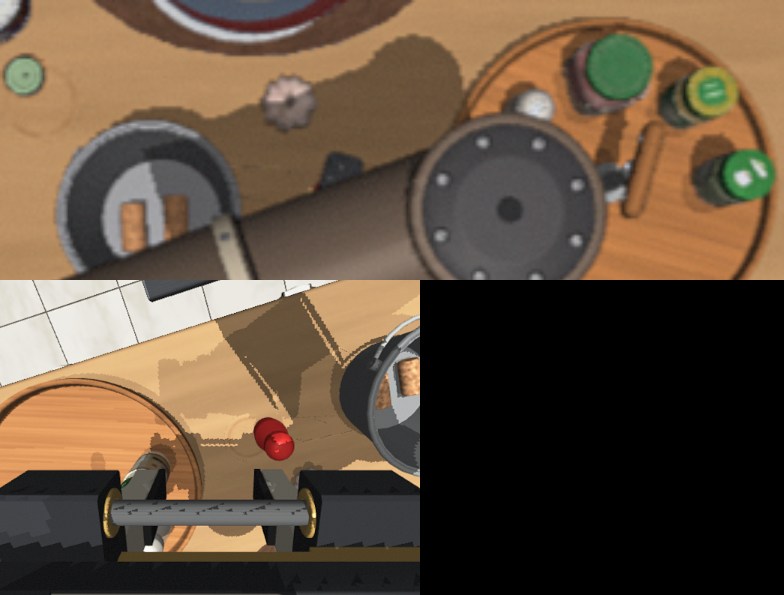

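The picture shows both corks in the caddy, at crop (133,226) and (175,215), with the tray and everything else unmoved. Moving over the handle.

jog_arm(steps=[[[100, -0.431, -0.657, 0, 0, 0, 0], [100, -0.431, -0.657, 0, 0, 0, 0], [100, -0.431, -0.657, 0, 0, 0, 0], [100, -0.431, -0.657, 0, 0, 0, 0], [100, -0.431, -0.657, 0, 0, 0, 0], [100, -0.431, -0.657, 0, 0, 0, 0]]])

```text
t: 11.7
eef_pos: [0.5557, -0.2185, 0.2302]
ee_rot: [3.142, -0.001, 2.858]
force: [-1.0, 0.3, 0.3]
width: 0.0533
gripper_force: 0.0
```

```bash
python3 go.py 0.554,-0.222,0.148,-3.43
```

```text
t 11.7 [ 0.5557 -0.2185  0.2302] yaw 2.8583687448027466 w 0.05329751822642747 gf 0.0 F [-0.9585  0.2877  0.2777] M [ 0.0547 -0.1335 -0.0069] q6 -1.806084760720756
0.554,-0.222,0.148,-3.43 -> shift [ 0.0024 -0.0152  0.3287] rz 0.006599757759476035 rows 1.6454362857759546 0.03455625082107024
```

jog_arm(steps=[[[100, 0, -0.015, 0.1, 0, 0, 0], [100, 0, -0.015, 0.2, 0, 0, 0], [100, 0, -0.015, 0.28, 0, 0, 0], [100, 0, -0.015, 0.325, 0, 0, 0], [100, 0, -0.015, 0.325, 0, 0, 0], [100, 0, -0.015, 0.325, 0, 0, 0]]])

```text
t: 12.3
eef_pos: [0.555, -0.2214, 0.1505]
ee_rot: [-3.141, 0.001, 2.861]
force: [1.0, 0.5, 0.0]
width: 0.0533
gripper_force: 0.0
```

```bash
python3 go.py 0.554,-0.222,0.148,-3.43; python3 -c "
from h import *
f=grab('top'); g=grab('scene')
a=cv2.resize(f['color'][145:285,300:450],None,fx=4,fy=4,interpolation=cv2.INTER_CUBIC)[:420,:,::-1]
b=cv2.resize(g['color'][225:355,315:470],None,fx=3,fy=3,interpolation=cv2.INTER_CUBIC)[:,:,::-1]
cv2.imwrite('pics/c4.png',cv2.resize(np.hstack([a[:390],b]),(800,294)))"
```

```text
t 12.3 [ 0.555  -0.2214  0.1505] yaw 2.861114539239857 w 0.0532992381711008 gf 0.0 F [1.0027 0.4905 0.0108] M [-0.0218 -0.1837 -0.0257] q6 -1.7989902373871565
0.554,-0.222,0.148,-3.43 -> shift [ 0.003  -0.0034  0.0102] rz 0.01009581181851815 rows 0.05566647209930767 0.05286154706846939
```

View pics/c4.png

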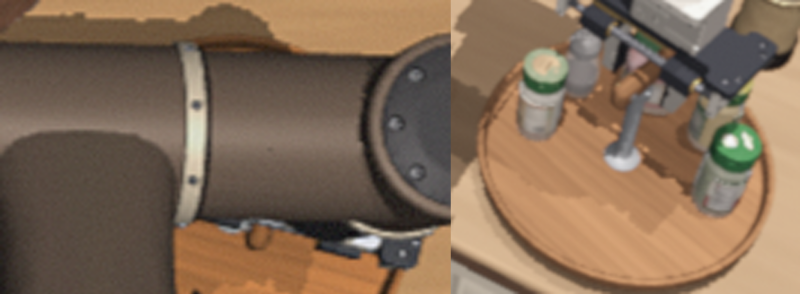

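The scene crop shows the fingers straddling the bar above the jars, with everything clear. Closing gently.

jog_arm(steps=[[[150, 0, 0, 0, 0, 0, 0], [180, 0, 0, 0, 0, 0, 0], [215, 0, 0, 0, 0, 0, 0], [235, 0, 0, 0, 0, 0, 0], [235, 0, 0, 0, 0, 0, 0], [235, 0, 0, 0, 0, 0, 0]]], newtons=8)

```text
t: 13.0
eef_pos: [0.5543, -0.2217, 0.1496]
ee_rot: [3.141, -0.0, 2.859]
force: [-0.7, 2.9, 2.4]
width: 0.0184
gripper_force: 7.9
```

```bash
python3 go.py
```

```text
t 13.0 [ 0.5543 -0.2217  0.1496] yaw 2.859449186335797 w 0.018364530643355127 gf 7.865947186946869 F [-0.7112  2.8906  2.4428] M [ 1.3505  0.1693 -0.0175] q6 -1.798744889493736
```

jog_arm(steps=[[[235, 0, 0, 0, 0, 0, 0], [235, 0, 0, 0, 0, 0, -0.03], [235, 0, 0, 0, 0, 0, -0.09], [235, 0, 0, 0, 0, 0, -0.17], [235, 0, 0, 0, 0, 0, -0.26], [235, 0, 0, 0, 0, 0, -0.34], [235, 0, 0, 0, 0, 0, -0.39], [235, 0, 0, 0, 0, 0, -0.41]]], newtons=20)

```text
t: 13.8
eef_pos: [0.5541, -0.2215, 0.1496]
ee_rot: [3.141, -0.0, -3.099]
force: [-1.7, 5.4, 3.0]
width: 0.018
gripper_force: 20.0
```

```bash
python3 go.py
```

```text
t 13.8 [ 0.5541 -0.2215  0.1496] yaw -3.0986423186978147 w 0.01797117884718685 gf 19.987461268901825 F [-1.7186  5.4022  3.0354] M [ 2.1696  0.4088 -0.1908] q6 -1.4739273461419358
```

jog_arm(steps=[[[235, 0, 0, 0, 0, 0, -0.03], [235, 0, 0, 0, 0, 0, -0.1], [235, 0, 0.002, 0, 0, 0, -0.2], [235, 0, 0.002, 0, 0, 0, -0.3], [235, 0, 0.004, 0, 0, 0, -0.4], [235, 0, 0.004, 0, 0, 0, -0.5], [235, 0, 0.004, 0, 0, 0, -0.58], [235, 0, 0.004, 0, 0, 0, -0.62]]])

```text
t: 14.6
eef_pos: [0.554, -0.2213, 0.1496]
ee_rot: [-3.142, -0.001, -2.611]
force: [-1.6, 1.8, 2.6]
width: 0.0181
gripper_force: 20.0
```

```bash
python3 go.py
```

```text
t 14.6 [ 0.554  -0.2213  0.1496] yaw -2.6109386251085533 w 0.018118519893575286 gf 20.00529259443283 F [-1.5804  1.8347  2.6255] M [ 0.7635  0.347  -0.2439] q6 -0.987862298914211
```

jog_arm(steps=[[[235, 0, 0, 0, 0, 0, -0.03], [235, 0, 0, 0, 0, 0, -0.1], [235, 0, 0, 0, 0, 0, -0.2], [235, 0, 0, 0, 0, 0, -0.3], [235, 0, 0, 0, 0, 0, -0.4], [235, 0, 0, 0, 0, 0, -0.5], [235, 0, 0, 0, 0, 0, -0.58], [235, 0, 0, 0, 0, 0, -0.62]]])

```text
t: 15.4
eef_pos: [0.5538, -0.2211, 0.1496]
ee_rot: [3.141, -0.0, -2.124]
force: [-3.2, 2.1, 3.7]
width: 0.0178
gripper_force: 20.0
```

jog_arm(steps=[[[235, 0, 0, 0, 0, 0, -0.03], [235, 0, 0, 0, 0, 0, -0.1], [235, 0, 0, 0, 0, 0, -0.2], [235, 0, 0, 0, 0, 0, -0.3], [235, 0, 0, 0, 0, 0, -0.4], [235, 0, 0, 0, 0, 0, -0.5], [235, 0, 0, 0, 0, 0, -0.58], [235, 0, 0, 0, 0, 0, -0.62]]])

```text
t: 16.2
eef_pos: [0.5536, -0.2211, 0.1496]
ee_rot: [3.141, -0.0, -1.638]
force: [-3.4, 3.0, 3.5]
width: 0.0178
gripper_force: 20.0
```

```bash
python3 go.py
```

```text
t 16.2 [ 0.5536 -0.2211  0.1496] yaw -1.637887010522014 w 0.01783047721192253 gf 20.01103699207306 F [-3.3627  3.0258  3.4608] M [ 1.112   1.1951 -0.29  ] q6 -0.014694774434540706
```

jog_arm(steps=[[[235, 0, 0, 0, 0, 0, -0.03], [235, 0, 0, 0, 0, 0, -0.1], [235, 0, 0, 0, 0, 0, -0.2], [235, 0, 0, 0, 0, 0, -0.3], [235, 0, 0, 0, 0, 0, -0.4], [235, 0, 0, 0, 0, 0, -0.5], [235, 0, 0, 0, 0, 0, -0.58], [235, 0, 0, 0, 0, 0, -0.63]]])

```text
t: 17.0
eef_pos: [0.5534, -0.2212, 0.1496]
ee_rot: [3.14, 0.001, -1.143]
force: [-4.1, 2.7, 5.3]
width: 0.0178
gripper_force: 20.0
```

```bash
python3 go.py; python3 -c "
from h import *
f=grab('top'); g=grab('scene')
a=cv2.resize(f['color'][145:285,300:450],(400,373),interpolation=cv2.INTER_CUBIC)[:,:,::-1]
b=cv2.resize(g['color'][225:355,315:470],(620,520),interpolation=cv2.INTER_CUBIC)[:,:,::-1]
cv2.imwrite('pics/c5.png',b)
cv2.imwrite('pics/c5t.png',a)
for p in [(.454,-.2215,.028),(.454,-.2215,.09)]: print(proj(f,p),np.array(proj(f,p))*4-[300*4,145*4],np.array(proj(g,p))*4-[315*4,225*4])"
```

```text
t 17.0 [ 0.5534 -0.2212  0.1496] yaw -1.1432861592400139 w 0.01780383602471676 gf 20.01158505678177 F [-4.1194  2.7247  5.2865] M [ 1.1466  1.5978 -0.2371] q6 0.479943197605208
(np.float64(378.99026390837895), np.float64(252.32626225990774)) [315.96105563 429.30504904] [234.26706434 403.72136612]
(np.float64(384.3243689504902), np.float64(252.28657462813226)) [337.2974758  429.14629851] [249.27734639 346.00130273]
```

View pics/c5.png

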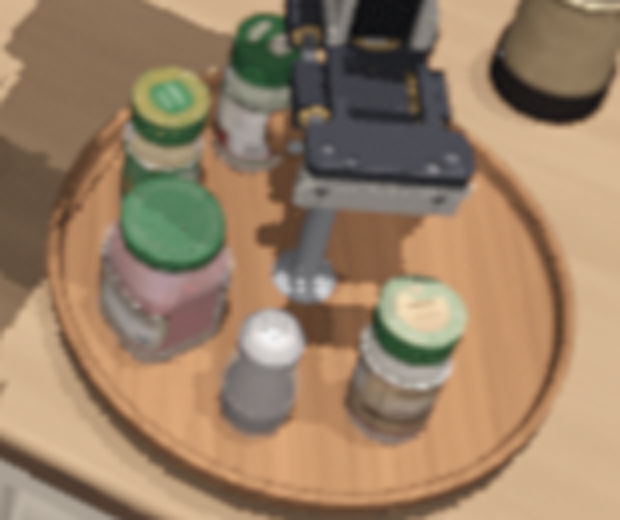

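The view shows the shaker at the front, dome at crop (271,338) and foot about (258,405). Straight out front would put them near (249,346) and (234,404), so it is a little too far right. I'll measure the offset from a mask.

```bash
cat > salt.py <<'E'
from h import *
np.set_printoptions(precision=4,suppress=True)
C=np.array([.554,-.2218])
for n,(u0,u1,v0,v1) in (('scene',(365,393,298,338)),('top',(362,395,235,275))):
    f=grab(n); h=cv2.cvtColor(f['color'],cv2.COLOR_RGB2HSV)
    m=np.zeros(h.shape[:2],'uint8'); m[v0:v1,u0:u1]=(h[v0:v1,u0:u1,1]<75)
    k,l,s,c=cv2.connectedComponentsWithStats(m)
    if k<2: print(n,'none'); continue
    i=1+np.argmax(s[1:,4]); print(n,s[i],c[i])
    # silhouette centroid ~ middle height of body
    for z in (.07,.073): 
        p=ray(f,*c[i],z)[:2]-C; print(' mid z',z,p+C,'az',np.degrees(np.arctan2(p[1],p[0]))%360,'r',np.linalg.norm(p))
    ys,xs=np.where(l==i)
    for nm,sel in (('dome',(l==i)&(h[:,:,2]>140)),):
        yy,xx=np.where(sel); 
        if len(xx)>5:
            p=ray(f,xx.mean(),yy.mean(),.083)[:2]-C; print(nm,len(xx),xx.mean(),yy.mean(),p+C,np.degrees(np.arctan2(p[1],p[0]))%360,np.linalg.norm(p))
    for v in range(v0,v1,2):
        r=xs[ys==v]
        if len(r) and n=='scene': print(v,r.min(),r.max(),end='; ')
# hand-read crop points
g=f if n=='scene' else grab('scene')
cs=lambda u,v:(315+(u+.5)/4-.5,225+(v+.5)/4-.5)
for (u,v),z in (((259,406),.029),((271,338),.082)):
    p=ray(g,*cs(u,v),z)[:2]-C; print('\nhand',p+C,np.degrees(np.arctan2(p[1],p[0]))%360,np.linalg.norm(p))
E
python3 salt.py
```

```text
scene [370 302  21  31 489] [379.683  317.0348]
 mid z 0.07 [ 0.4563 -0.2291] az 184.2850199989749 r 0.09799299765301696
 mid z 0.073 [ 0.4544 -0.2294] az 184.37879151120634 r 0.0998978925476429
dome 214 381.66355140186914 309.72429906542055 [ 0.4675 -0.2273] 183.62899943584324 0.08666098838280982
302 378 385; 304 375 388; 306 374 389; 308 374 390; 310 374 390; 312 373 389; 314 372 388; 316 371 387; 318 370 387; 320 370 387; 322 370 387; 324 370 387; 326 370 386; 328 371 385; 330 372 384; 332 375 381; top [376 246  19  15 230] [384.9304 252.8609]
 mid z 0.07 [ 0.4524 -0.2275] az 183.20867120711426 r 0.10175015003247927
 mid z 0.073 [ 0.4524 -0.2268] az 182.82551118716952 r 0.10169684044509905
dome 99 388.979797979798 253.7979797979798 [ 0.4499 -0.2346] 187.01887248758092 0.10493540993399067

hand [ 0.4596 -0.2333] 186.92254930688185 0.09510215550495835

hand [ 0.4704 -0.228 ] 184.21882000605538 0.08383756861508884
```

```bash
cat > salt2.py <<'E'
from h import *
np.set_printoptions(precision=4,suppress=True)
f=grab('top'); h=cv2.cvtColor(f['color'],cv2.COLOR_RGB2HSV)
print('S'); print(h[242:264:2,366:406,1]); print('V'); print(h[242:264:2,366:406,2])
g=grab('scene')
ct=lambda u,v:(300+(u+.5)/4-.5,145+(v+.5)/4-.5)
cs=lambda u,v:(315+(u+.5)/4-.5,225+(v+.5)/4-.5)
print('foot axis top',ray(f,*ct(307,280),.030),'scene',ray(g,*cs(305,280),.030))
E
python3 salt2.py
```

```text
S
[[107 108  99  99 115  92 148 160 155 157 154 154 153 147 154 163 150 153
  141 159 151 157 156 157 151 154 153 152 152 153 157 156  93  23  14  18
   15  15  15   9]
 [ 78  93  87 105 115  95 157 158 154 151 154 155 153 140 150 144 149 145
  132 136 149 158 154 160 163 155 153 152 152 156 154 153  69  39  13  12
   15   9  12  18]
 [ 53  74  95 116 104 142 158 156 158 145 144 149 128  96  58  44  33  43
   34  31  35  48  88 100 124 152 159 156 153 157 161 157 153   9  19  23
   18  17  14  14]
 [ 47 104 103 108 152 160 157 148 152 133  99  60  28  21  26  15  22  19
   21  17  17  19  18  11   9  13  32 100 143 158 132  38   8  10  14  19
   14  13   7   0]
 [ 36 114 151 162 154 157 157 153 143 103  50  20  35  25  26  21  18  19
   18  18  22  19  22  23  21  20  16  12  82 147 126  81  44  34  23  23
   18  11  15  24]
 [ 32 118 153 153 157 154 157 155 131  72  16  29  30  33  22  22  21  22
   20  19  21  21  19  20  19  16  21  17  17 105 161 163 159 158 137  33
   10  26  39  38]
 [ 40 118 148 158 153 150 156 154 148  93  33  15  29  21  38  21  16  18
   22  16  19  20  18 
[... 1951 characters left out ...]
4  76  70  69  75  72  69 106 131
  135 158 200 214 221 215 209 209 197 168 158 184 193 189 185 186 182 192
  190 190 187 186]
 [ 22  59 170 207 195 180 171 174 173 165 145 123 100  82  76  77  72  85
  131 153 162 170 179 175 168 155 159 182 195 198 194 196 192 185 183 187
  191 189 193 191]
 [ 21  36 110 178 203 194 193 202 205 187 166 156 156 152 137 124 110  93
   95 109 129 158 173 188 202 203 207 203 202 196 196 197 193 189 185 183
  186 192 194 196]
 [ 26  31 105 182 206 198 196 201 205 211 203 187 183 185 186 187 179 180
  190 196 199 199 195 194 200 207 213 211 205 202 198 195 192 193 190 188
  188 190 194 182]]
foot axis top [ 0.5534 -0.219   0.03  ] scene [ 0.5527 -0.2252  0.03  ]
```

```bash
python3 - <<'E'
from h import *
np.set_printoptions(precision=4,suppress=True)
g=grab('scene')
cs=lambda u,v:(315+(u+.5)/4-.5,225+(v+.5)/4-.5)
# name: h, initial crop px, current crop px (cap tops)
P={'A':(.106,(170,112),(424,304)),'jam':(.099,(378,67),(172,222)),'B':(.106,(496,138),(171,97)),'dome':(.08,(243,76),(271,338))}
a=np.array([ray(g,*cs(*v[1]),v[0])[:2] for v in P.values()]); b=np.array([ray(g,*cs(*v[2]),v[0])[:2] for v in P.values()])
za=a@[1,1j]; zb=b@[1,1j]
for idx in ([0,1,2,3],[0,1,2]):
    A=za[idx];B=zb[idx]; k=((B-B.mean())*np.conj(A-A.mean())).sum(); th=np.angle(k); e=np.exp(1j*th)
    c=(B.mean()-e*A.mean())/(1-e); print('rot',np.degrees(th),'centre',c,'res mm',abs(B-c-e*(A-c))*1e3)
    print('az before',np.degrees(np.angle(za-c)),'r',abs(za-c)); print('az now',np.degrees(np.angle(zb-c))%360,'r',abs(zb-c))
E
```

```text
rot 135.52951820584113 centre (0.5773260078803507-0.21851190516264074j) res mm [4.6151 3.0494 3.4871 5.2367]
az before [ 93.3712   2.3273 -46.5583  50.0899] r [0.0993 0.0968 0.1044 0.1009]
az now [231.3546 138.1627  87.1125 185.0029] r [0.0974 0.0998 0.1035 0.106 ]
rot 136.2025550477307 centre (0.5783115614240499-0.21793003732547997j) res mm [1.6687 4.4743 2.8057]
az before [ 93.9619   2.0036 -47.1721  50.3095] r [0.0988 0.0958 0.1041 0.0998]
az now [231.1181 138.7868  87.6444 185.2671] r [0.0985 0.1002 0.1029 0.1071]
```

The jars stand on the tray floor, so their tops are 28 mm higher than I assumed. Redoing the measurement with that.

```bash
python3 - <<'E'
from h import *
np.set_printoptions(precision=4,suppress=True)
g=grab('scene'); f=grab('top')
cs=lambda u,v:(315+(u+.5)/4-.5,225+(v+.5)/4-.5)
P={'A':(.134,(170,112),(424,304)),'jam':(.127,(378,67),(172,222)),'B':(.134,(496,138),(171,97)),'dome':(.108,(243,76),(271,338))}
a=np.array([ray(g,*cs(*v[1]),v[0])[:2] for v in P.values()]); b=np.array([ray(g,*cs(*v[2]),v[0])[:2] for v in P.values()])
za=a@[1,1j]; zb=b@[1,1j]
A=za;B=zb; k=((B-B.mean())*np.conj(A-A.mean())).sum(); th=np.angle(k); e=np.exp(1j*th)
c=(B.mean()-e*A.mean())/(1-e); print('rot',np.degrees(th),'centre',c,'res mm',abs(B-c-e*(A-c))*1e3)
print('az before',np.degrees(np.angle(za-c)),'r',abs(za-c)); print('az now',np.degrees(np.angle(zb-c))%360,'r',abs(zb-c)); print(b)
c0=.554-.2213j; print('about robot axis',np.degrees(np.angle(zb-c0))%360)
ct=lambda u,v:(300+(u+.5)/4-.5,145+(v+.5)/4-.5)
for n,p in (('top dome now',(388.3,253)),('before',ct(207,172))):
    for z in (.106,):
        q=ray(f,*p,z)[:2]@[1,1j]-c0; print(n,q+c0,np.degrees(np.angle(q))%360,abs(q))
for n,p,z in (('scene foot',(378.2,326.5),.028),('scene mid',(379.68,317.03),.07),('top foot',(383,252.5),.028)):
    q=ray(f if 'top' in n else g,*p,z)[:2]@[1,1j]-c0; print(n,q+c0,np.degrees(np.angle(q))%360,abs(q))
print('dome tri',tri(f,(388.3,253),g,cs(271,338)))
E
```

```text
rot 135.62279934236557 centre (0.5549833231807304-0.22176754210682237j) res mm [3.893  2.9503 3.1055 4.2318]
az before [ 93.5055   2.2928 -46.6827  49.8812] r [0.0958 0.0935 0.1007 0.0979]
az now [231.2829 138.1989  87.236  185.0165] r [0.0942 0.0964 0.0998 0.102 ]
[[ 0.496  -0.2953]
 [ 0.4831 -0.1575]
 [ 0.5598 -0.1221]
 [ 0.4534 -0.2307]]
about robot axis [231.9288 138.0145  86.657  185.3292]
top dome now (0.45204317913560066-0.22762777938391576j) 183.55141145894333 0.10215299365513834
before (0.6175407951617031-0.14332759092086378j) 50.82293240650272 0.10058394120030133
scene foot (0.45795057936207995-0.23121284384258295j) 185.8923870890633 0.09655959650872381
scene mid (0.45628881225373175-0.22911151514714123j) 184.57078666371865 0.09802293598786209
top foot (0.45325102940836665-0.23201762112583024j) 186.07225707704887 0.1013174342246716
dome tri [ 0.4529 -0.229   0.1071]
```

All the estimates agree on about 185°, so I'll turn back 5°, smoothly.

jog_arm(steps=[[[235, 0, 0, 0, 0, 0, 0.01], [235, 0, 0, 0, 0, 0, 0.03], [235, 0, 0, 0, 0, 0, 0.055], [235, 0, 0, 0, 0, 0, 0.08], [235, 0, 0, 0, 0, 0, 0.1], [235, 0, 0, 0, 0, 0, 0.11], [235, 0, 0, 0, 0, 0, 0.11]]])

```text
t: 18.2
eef_pos: [0.5535, -0.2211, 0.1496]
ee_rot: [3.14, 0.0, -1.233]
force: [-4.6, 3.3, 5.9]
width: 0.0182
gripper_force: 20.0
```

```bash
python3 go.py; python3 - <<'E'
from h import *
np.set_printoptions(precision=4,suppress=True)
g=grab('scene'); f=grab('top'); c0=.554-.2215j
cv2.imwrite('pics/c6.png',np.vstack([cv2.resize(F['color'][y:y+75,x:x+150],(600,300),interpolation=cv2.INTER_CUBIC) for F,x,y in ((g,315,285),(f,310,215))])[:,:,::-1])
def blob(F,box,fn):
    h=cv2.cvtColor(F['color'],cv2.COLOR_RGB2HSV); m=np.zeros(h.shape[:2],'uint8'); u0,u1,v0,v1=box
    m[v0:v1,u0:u1]=fn(h[v0:v1,u0:u1]); k,l,s,c=cv2.connectedComponentsWithStats(m); i=1+np.argmax(s[1:,4]); return s[i],c[i]
for n,F,box,fn,z in (('scene mid',g,(358,395,295,340),lambda h:h[:,:,1]<75,.07),('scene dome',g,(358,395,295,340),lambda h:(h[:,:,1]<60)&(h[:,:,2]>140),.105),
  ('top dome',f,(365,396,248,262),lambda h:(h[:,:,1]<70)&(h[:,:,2]>115),.105),('top mid',f,(365,396,246,264),lambda h:h[:,:,1]<75,.07)):
    s,c=blob(F,box,fn); q=ray(F,*c,z)[:2]@[1,1j]-c0; print(n,s,c,q+c0,np.degrees(np.angle(q))%360,abs(q))
E
```

```text
t 18.2 [ 0.5535 -0.2211  0.1496] yaw -1.2325778345973082 w 0.018216799217589272 gf 20.00839591026306 F [-4.5665  3.3452  5.8618] M [1.1265 1.5587 0.167 ] q6 0.39066941784870296
scene mid [366 300  21  32 492] [376.1748 315.5732] (0.45583860712481805-0.2209941923476397j) 179.70476797050716 0.0981626960335596
scene dome [370 300  17  19 198] [378.3182 307.7424] (0.4541782185398575-0.2215129211946183j) 180.00741651674545 0.09982178229641928
top dome [379 248  13  13 124] [384.8468 253.6371] (0.45070643049801107-0.21923529855005464j) 178.74399684346056 0.10331839319849885
top mid [372 246  20  15 236] [381.322  252.9237] (0.4525067319636371-0.2183038210447681j) 178.19626397550817 0.1015435818583079
```

View pics/c6.png

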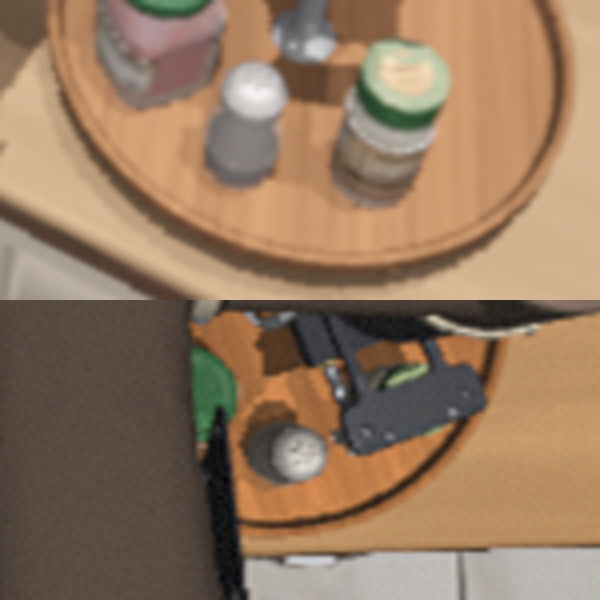

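The picture shows the shaker upright at the front, azimuth about 179–180°, with the jars standing and the handle gripped. I'll hold still briefly and hand the job in.

jog_arm(steps=[[[235, 0, 0, 0, 0, 0, 0], [235, 0, 0, 0, 0, 0, 0], [235, 0, 0, 0, 0, 0, 0], [235, 0, 0, 0, 0, 0, 0]]])

```text
t: 18.7
eef_pos: [0.5535, -0.2211, 0.1496]
ee_rot: [3.14, 0.0, -1.232]
force: [-4.6, 4.3, 6.0]
width: 0.0182
gripper_force: 20.0
```

```bash
python3 -c "
from station import arm
print(arm.job_done())"
```

```text
the job is handed in; nothing more can be done
None
```

Both corks are in the scrap caddy, the salt shaker stands at the front (measured within about 2° of straight out), and the gripper is still holding the handle; the job was handed in at about 18.7 s.

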